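Draw the end panel of a stone display plinth tight with its cam lock

TASK

Assemble the display plinth: slide the loose end panel in until its bolt head stops inside the cam disc in the deck board, then take the screwdriver from its block and use it to turn the cam clockwise until it has drawn the panel in and clamps it firmly against the deck's edge, with no gap. Put the screwdriver back upright in its block, let go of everything, and do not disturb the stones standing around.

Things in the scene. Friction and masses are not known exactly. Their poses are not given: they have to be found in the camera images.
- deck: Wooden deck board fixed flat on the table, 150 (its x) by 180 (y) by 46 mm high; origin at centre of underside, z up. The panel meets its edge at x = -75 mm. From the middle of that edge an open-topped channel 17 mm wide, 23.5 mm long runs along +x into the 79 mm square pocket of the steel cam disc, whose axis is at x = -12 mm, y = 0.
- cam_slot (a point): Slot centre, on the cam's axis at the disc's top (flush with the deck top, 46 mm up); frame turns with the disc, z up. Disc 76 mm across. Straight square-edged slot along this x: 36 mm long, 6.5 mm wide, 9 mm deep. The cam's mouth is on the -x side, marked by a small round pip 2 mm high, 31 mm from centre.
- cam (a joint): Cam turn, rad, clockwise from above positive, 0 to 3. At 0 to 0.12 its mouth faces the panel: the bolt head slides in until it stops on the core, gap to deck about 7 mm. By 0.4 a spiral wall passes behind the head (misses it if the gap is over 10 mm), then draws it in; gap shut near 2.4, firmly clamped near 2.6, the moment rising from about 0.1 to over 0.3 N m. Stays where left.
- panel: Loose wooden end panel on edge, 36 mm thick (its x), 160 wide (y), 70 high, about 0.6 kg; origin at centre of underside, z up, axes parallel to the deck's. From its +x face a steel bolt 8 mm thick runs along +x, 22 mm up, its head already in the deck's channel. Closed when its origin is at x = -93 mm, y = 0 in the deck's frame; it starts 18 to 34 mm further out.
- bolt_head (a point): Top of the bolt's T-shaped head: an upright cylinder 14 mm across and 22 mm tall, its axis 65 mm from the panel's origin along the panel's x; the point is 33 mm above the table.
- driver: Wide-blade screwdriver, 158 mm long, 0.2 kg, upright in its block, handle up; origin at centre of the blade's end, z towards the handle. Blade flat along its x, 28 mm wide, 4 thick (26 by 3 in the last 5 mm), 18 long; then a 14 mm round shaft. Collar 56 mm across at z = 60 to 68; square handle 30 by 30 mm, faces square to its x and y, z = 68 to 158.
- holder: Wooden screwdriver block fixed on the table, 90 by 90 by 66 mm high, origin at centre of underside; a 36 by 36 mm square hole goes right through its middle. The screwdriver hangs in it, collar resting on the top, blade end 6 mm above the table. It stands left or right of the deck.
- slab: Loose stone slab 80 by 70 by 30 mm lying on the opposite side of the deck from the block; leave it alone. Origin at the centre of its underside.
- stone_tall: Upright square seal stone 34 by 34 by 110 mm to the left of the deck; leave it alone. Origin at the centre of its underside.
- stone_dome: Upright seal stone 40 by 40 by 80 mm with a rounded top, to the right of the deck; leave it alone. Origin at the centre of its underside.
Things that resemble listed ones, but are neither listed nor needed, are in the scene too. Leave any blue, orange or turquoise look-alike of the panel alone.

How it is judged (in metres and radians):
On the way, in this order (a step that is already met when the one before it is completed fails the run):
1. the panel is pushed in until the bolt head is inside the cam's mouth (gap under 10 mm), the cam still open (x of panel in the frame of deck above -0.103 m and value of joint cam below 0.3 rad), for 0.2 s.
2. the screwdriver's blade is in the cam's slot, the cam not yet turned by more than 0.5 rad (horizontal distance between driver and cam_slot below 0.012 m and z of driver in the frame of cam_slot below -0.004 m and value of joint cam below 0.5 rad), for 0.1 s.
3. with the blade still in the slot, the cam has been turned past 2.2 rad and the gap is under 2 mm (z of driver in the frame of cam_slot below -0.003 m and horizontal distance between driver and cam_slot below 0.014 m and value of joint cam above 2.2 rad and x of panel in the frame of deck above -0.095 m), for 0.1 s.
At the end, for the whole second after the job is handed in: Cam past 2.2 rad and clamping (panel pressed to deck by over 20 N); panel upright and square (0.03 rad), gap under 2 mm; screwdriver upright in its block (15 mm of centre, collar within 6 mm of the top); all at rest; slab and both stones within 20 mm of their starts (value of joint cam above 2.2 rad and x of panel in the frame of deck above -0.095 m and contact force between panel and deck above 20 N and angle between the x axis of panel and the x axis of deck, either way round below 0.03 rad and angle between panel's own z axis and vertical below 0.04 rad and linear speed of each of panel, driver below 0.01 m/s and horizontal distance between driver and holder below 0.015 m and z of driver in the frame of holder below 0.012 m and angle between driver's own z axis and vertical below 0.1 rad and distance of each of slab, stone_tall, stone_dome from where it was at the start of the episode below 0.02 m); the robot touches nothing.
It fails at once if a bystander stone is knocked over or pushed more than 40 mm (angle between any of stone_tall, stone_dome's own z axis and vertical above 0.5 rad or distance of any of slab, stone_tall, stone_dome from where it was at the start of the episode above 0.04 m).
It fails at once if the panel is tipped over (angle between panel's own z axis and vertical above 0.35 rad).
It also fails if it takes over 70 s, if anything falls off the work surface, if the arm or the gripper's body presses on something with over 40 N, if the wrist force passes 120 N, or if a joint passes its speed limit or range.

ROBOT

A 6-joint arm with a two-finger parallel gripper is mounted at the origin on the work surface. World frame = base frame: x ahead of the robot, y to its left, z up, the work surface at z = 0. Lengths are in mm, angles in rad, forces in N, time in s.
With the tool pointing down it reaches from about 375 to 975 mm from the base axis. Payload 3.8 kg.
Tool frame: the origin (TCP) lies midway between the tips of the shut fingers; the grasp point (between the pads) lies 19 mm behind it (arm.grip_point_offset is the z of the grasp point in the tool frame, in mm); z points along the fingers, y is the direction in which the jaws open and shut (so a half turn about z gives the same grasp; the last joint's range is limited). The gripper opens to 88 mm and grips with 3 to 60 N. Pads are 18 mm wide; open, the fingers measure 123 mm over their backs; the gripper's body (75 mm by 187 mm) begins 45 mm behind the grasp point.
Start: joints at [1.064, 0.264, 1.604, -0, 1.274, -0.037], TCP at [305.575, 601.865, 199.006] pointing down, gripper open.
Joint ranges: [-2.63, 2.63], [-0.94, 2.18], [0.31, 2.57], [-1.31, 4.45], [0, 2.66], [-2.55, 2.55]. Speed limits (rad/s): [2.57, 2.57, 3.14, 3.14, 3.14, 3.14].

INTERFACE

Orientations are given as a unit quaternion [x, y, z, w].
In Python, from bench import arm, planner, vision, nets gives the robot as it stands. The module is installed in compiled form; this text tells all that it offers. Calls block until the motion is done:
- arm.move_to(position, orientation): joint-space move of the TCP to a pose.
- arm.servo_line(position, rotation=None, velocity=150, force_limit=None): straight line of the TCP; rotation=None keeps the orientation; velocity is the mean speed in mm/s. With force_limit (N) it stops when the force on the tool has changed by that much, and returns True; else False.
- arm.goto_joints(angles): joint-space move.
- arm.gripper_to(opening, strength=None): finger opening in mm; strength is the grip in N (None keeps the last); returns when the fingers have stopped.
- arm.sleep(seconds).
- planner.inverse_kinematics(position, orientation): joint angles nearest the present ones, or None.
- vision.camera(name): name is "side" or "top"; returns a dict with "image" (480x640x3 uint8, red, green, blue), "intrinsics" (3x3 intrinsics, pixels), "R" (3x3) and "t" (3): a world point X has camera coordinates R X + t. Camera axes: x right, y down, z forward; pixel columns grow to the right and rows downward; lengths in mm; the calibration is good to about 2 mm. A picture is of the moment at which its call begins. There is no depth.
A pose or a line that the arm cannot do raises arm.PlanningError and nothing moves.
- arm.hand_in(): hands the job in, once; it reports no verdict.
Trained networks look in the newest picture that a camera, given by its name, has taken for a name from the list of things; names that differ only in an ending like _2 or _b are one class to them, and where a whole thing is asked for, a point or a joint stands for the part that bears it (a point fixed in the world has none). Each returns a list of dicts, best first, with "conf" (0 to 1); they miss things now and then, are a little off and sometimes report something else, mostly with a low value. They report only what shows in the picture. A call takes as long as a camera call. They do not tell look-alikes from the thing itself.
- nets.search_frame(camera, label): "point" ([x, y, z] in mm, in world coordinates, good to about 4 mm: the middle of the surface that is visible of it).
- nets.cut_out(camera, label): "region" (480x640 bool, what is visible of it).
- nets.mark_of(camera, label): "point" ([x, y, z] in mm, in world coordinates, good to about 4 mm: a listed point, or the origin of a listed thing).
Readings, each from a call of its own:
- arm.current_t(): time.
- arm.current_q(): joint angles.
- arm.current_joint_vel(): joint speeds.
- arm.current_joint_efforts(): joint torques, N m.
- arm.current_eef_pos(): TCP position.
- arm.current_ee_rot(): TCP orientation.
- arm.current_contact_force(): force on the tool from outside, world axes, zero at the start.
- arm.current_torque(): the same for the moment, N m.
- arm.current_gripper_width(): finger opening in mm.
Only numpy, scipy, OpenCV 4.12 (cv2) and the standard library are available. Lean on these libraries where they do the work, as an engineer would, in place of code of your own. Each camera call takes 0.05 s, during which the arm holds its last target.

## Working session

There is one attempt and no reset: what is moved stays moved. The work goes in short steps, each a Python script; the robot and the scene stay as the last script left them, time stands still between calls to the robot, and variables do not carry over. Pictures are saved under pics/ and viewed, and the job is handed in when it is done.

```bash
mkdir -p pics; ls; cat > h.py <<'E'
from bench import arm, planner, vision, nets
import numpy as np, cv2
def snap(cam,name):
    d=vision.camera(cam); cv2.imwrite(f'pics/{name}.png',cv2.cvtColor(d['image'],cv2.COLOR_RGB2BGR)); return d
def proj(d,P):
    P=np.atleast_2d(P); c=(np.array(d['R'])@P.T).T+np.array(d['t']); u=(np.array(d['intrinsics'])@c.T).T; return u[:,:2]/u[:,2:]
def ray(d,uv,z):
    R=np.array(d['R']);t=np.array(d['t']);K=np.array(d['intrinsics'])
    C=-R.T@t; v=R.T@np.linalg.inv(K)@np.array([uv[0],uv[1],1.]); return C+v*(z-C[2])/v[2]
E
python3 - <<'E'
from h import *
np.set_printoptions(precision=1,suppress=True)
for c in ['top','side']:
    d=snap(c,c+'0'); print(c,-np.array(d['R']).T@np.array(d['t']))
    for l in ['deck','cam_slot','panel','bolt_head','driver','holder','slab','stone_tall','stone_dome']:
        print(l,[(round(r['conf'],2),np.round(r['point'],1).tolist(),proj(d,r['point'])[0].round().tolist()) for r in nets.mark_of(c,l)][:4])
print(arm.current_t(),arm.current_ee_rot())
E
```

```text
pics
top [ 445.3    7.6 1028.6]
deck [(0.72, [649.8, -52.1, 4.2], [331.0, 192.0])]
cam_slot [(0.81, [633.9, -48.6, 44.4], [330.0, 196.0])]
panel [(0.96, [524.6, -55.5, -3.7], [333.0, 246.0]), (0.83, [782.8, 149.2, -1.8], [244.0, 137.0]), (0.77, [348.1, -139.2, 0.8], [372.0, 324.0]), (0.65, [360.9, 82.7, -1.3], [273.0, 320.0])]
bolt_head [(0.91, [338.3, 22.4, 31.0], [300.0, 331.0]), (0.87, [740.7, 96.6, 33.4], [265.0, 150.0]), (0.87, [345.1, -398.6, 29.1], [491.0, 325.0]), (0.63, [336.7, -201.4, 33.0], [402.0, 330.0])]
driver [(0.94, [516.4, -314.1, 2.4], [446.0, 248.0]), (0.17, [499.5, 300.8, -1.4], [176.0, 259.0])]
holder [(0.65, [515.3, -309.2, 1.1], [443.0, 249.0])]
slab [(0.88, [502.2, 301.7, -0.1], [176.0, 258.0])]
stone_tall [(0.83, [687.0, 285.3, -0.3], [185.0, 178.0]), (0.71, [672.4, -269.0, -2.1], [423.0, 182.0])]
stone_dome [(0.85, [674.3, -269.8, -0.2], [424.0, 181.0])]
side [ 346.8 -999.4  972.5]
deck [(0.73, [647.0, -50.7, 2.1], [371.0, 259.0])]
cam_slot [(0.71, [636.8, -52.6, 43.8], [368.0, 248.0])]
panel [(0.93, [349.1, -137.3, 0.8], [258.0, 304.0]), (0.87, [295.9, -354.2, -4.6], [244.0, 388.0]), (0.7, [777.7, 148.8, -2.0], [397.0, 205.0]), (0.64, [360.7, 84.6, 4.1], [253.0, 240.0])]
bolt_head [(0.78, [741.0, 96.5, 30.7], [391.0, 209.0]), (0.72, [332.8, -198.9, 33.9], [252.0, 316.0]), (0.72, [339.0, -401.3, 38.2], [265.0, 393.0]), (0.69, [594.7, -49.4, 32.3], [351.0, 253.0])]
driver [(0.78, [517.8, -314.9, 5.7], [345.0, 351.0]), (0.26, [646.4, -51.9, 1.9], [371.0, 260.0])]
holder []
slab [(0.61, [502.5, 303.7, 1.7], [293.0, 185.0])]
stone_tall [(0.82, [686.5, 286.3, 3.8], [355.0, 180.0])]
stone_dome [(0.83, [668.1, -270.0, 1.7], [406.0, 325.0]), (0.25, [520.1, -313.9, 1.5], [346.0, 352.0])]
1.0 [0.2 1.  0.  0. ]
```

View pics/top0.png

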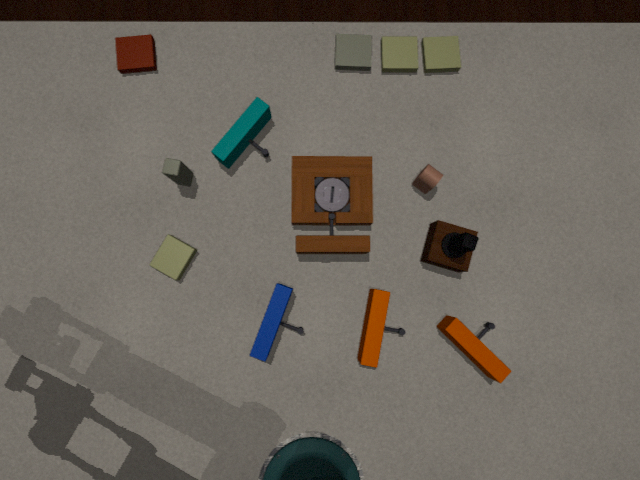

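View pics/side0.png

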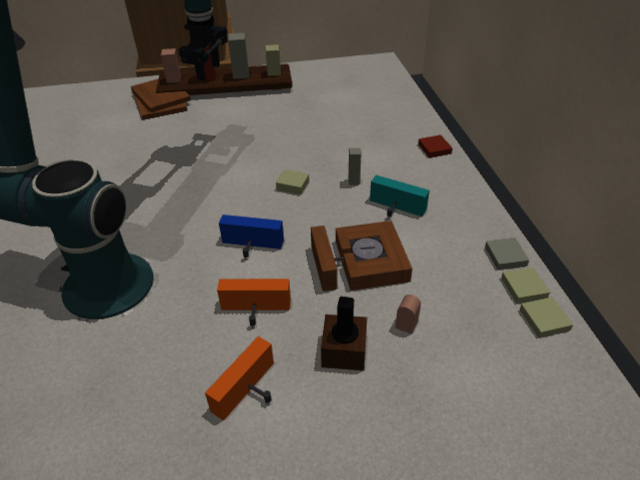

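```bash
python3 - <<'E'
import cv2
a=cv2.imread('pics/top0.png')[140:290,270:400];cv2.imwrite('pics/tc.png',cv2.resize(a,None,fx=4,fy=4,interpolation=cv2.INTER_CUBIC)[:600])
a=cv2.imread('pics/top0.png')[200:300,390:500];cv2.imwrite('pics/tc2.png',cv2.resize(a,None,fx=5,fy=5,interpolation=cv2.INTER_CUBIC))
E
```

```text
(no output)
```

View pics/tc.png

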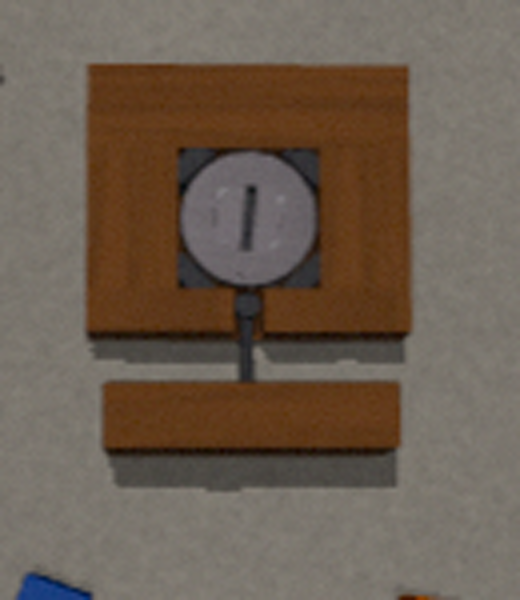

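View pics/tc2.png

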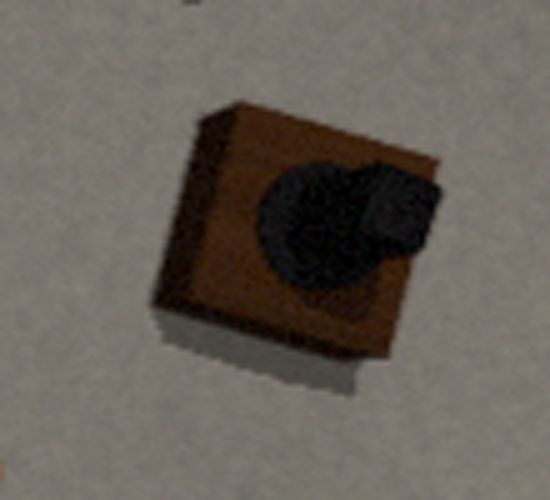

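The top view shows the deck, with its panel at about (333,245). The cam slot is at about (332,195), tilted slightly clockwise. The driver and block are at about (448,246), and the orange, blue and teal panels are decoys. I'll fit edges for precise poses.

```bash
cat > fit.py <<'E'
from h import *
from scipy.optimize import minimize, least_squares
from scipy.ndimage import gaussian_filter, map_coordinates
np.set_printoptions(precision=3,suppress=True)
def edgefit(d,P,half,z,p0,edges=((1,0),(-1,0),(0,1),(0,-1)),yaw_free=True):
    g=gaussian_filter(d['image'].astype(float).sum(2),0.8)
    def cost(p):
        c,s=np.cos(p[2]),np.sin(p[2]);R=np.array([[c,-s],[s,c]]);tot=0
        t=np.linspace(-.85,.85,40)
        for e in edges:
            e=np.array(e,float);f=np.array([-e[1],e[0]])
            pts=(e*half)[None]+t[:,None]*(f*half)[None]
            v=[]
            for o in(-2.,2.):
                q=(pts+o*e)@R.T+p[:2]
                uv=proj(d,np.c_[q,np.full(len(q),z)])
                v.append(map_coordinates(g,[uv[:,1],uv[:,0]],order=1))
            tot-=abs(np.mean(v[1]-v[0]))
        return tot
    best=None
    for dx in(-5,0,5):
        for dy in(-5,0,5):
            for dw in (-.05,0,.05):
                r=minimize(cost,np.array(p0)+[dx,dy,dw],method='Nelder-Mead',options=dict(initial_simplex=np.array(p0)+[dx,dy,dw]+np.array([[0,0,0],[4,0,0],[0,4,0],[0,0,.04]])))
                if best is None or r.fun<best.fun: best=r
    return best.x,best.fun
E
cat > m.py <<'E'
from fit import *
for c in ['top','side']:
    d=vision.camera(c)
    print(c,'deck',edgefit(d,None,np.array([75,90]),46,[648,-51,0]))
    print(c,'pocket',edgefit(d,None,np.array([39.5,39.5]),46,[636,-50,0]))
    print(c,'panel',edgefit(d,None,np.array([18,80]),70,[527,-53,0]))
    print(c,'holder',edgefit(d,None,np.array([45,45]),66,[518,-314,-.28]))
    print(c,'handle top',edgefit(d,None,np.array([15,15]),164,[518,-314,-.28]))
E
python3 m.py
```

```text
top deck (array([649.243, -51.367,  -0.012]), np.float64(-379.2960290565451))
top pocket (array([633.309, -55.781,  -0.008]), np.float64(-149.743811040436))
top panel (array([526.855, -49.818,  -0.012]), np.float64(-390.3492894668629))
top holder (array([ 518.363, -309.9  ,   -0.328]), np.float64(-347.96754386607415))
top handle top (array([ 526.904, -310.957,   -0.257]), np.float64(-334.79066229626875))
side deck (array([646.623, -52.5  ,  -0.017]), np.float64(-282.44610978043687))
side pocket (array([638.243, -60.097,  -0.021]), np.float64(-109.9427413194245))
side panel (array([523.046, -51.896,  -0.028]), np.float64(-252.62001320621152))
side holder (array([ 516.415, -309.931,   -0.298]), np.float64(-452.4401948848686))
side handle top (array([ 517.107, -314.865,   -0.353]), np.float64(-647.6803126751046))
```

```bash
python3 - <<'E'
import cv2
a=cv2.imread('pics/side0.png')[280:380,300:410];cv2.imwrite('pics/sc2.png',cv2.resize(a,None,fx=6,fy=6,interpolation=cv2.INTER_CUBIC))
E
```

```text
(no output)
```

View pics/sc2.png

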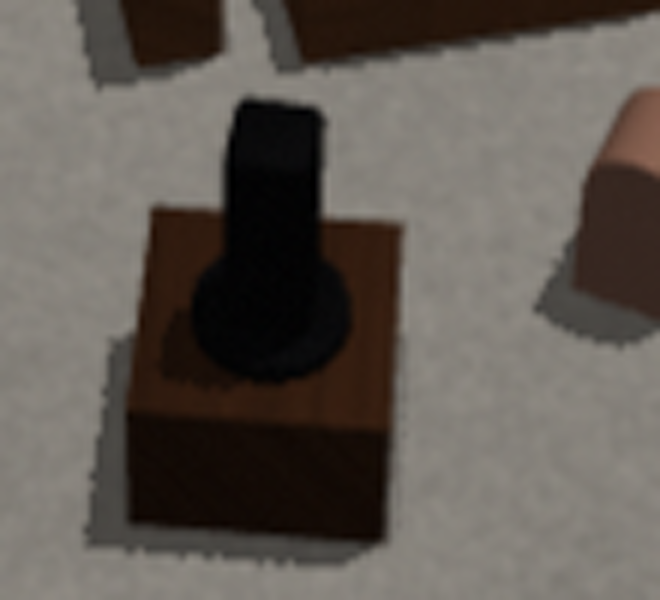

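```bash
cat >> h.py <<'E'
def down(phi):  # phi: world angle of the tool y (jaw) axis, rad
    t=(phi+np.pi/2)/2; return [float(np.cos(t)),float(np.sin(t)),0.,0.]
E
python3 - <<'E'
from h import *
np.set_printoptions(precision=2,suppress=True)
arm.move_to([470,-52,150],down(np.pi/2-0.014))
print(arm.current_q(),arm.current_eef_pos(),arm.grip_point_offset)
for P in ([636,-52,190],[517,-313,160]):
  for phi in np.arange(-180,181,30):
    q=planner.inverse_kinematics(P,down(np.radians(phi)));print(phi,None if q is None else np.array(q))
E
```

```text
[-0.16 -0.09  2.08  0.    1.15 -1.72] [470.33 -51.54 150.14] -18.700000000000003
-180 None
-150 [-0.12  0.2   1.7  -0.    1.24  2.5 ]
-120 [-0.12  0.2   1.7  -0.    1.24  1.97]
-90 [-0.12  0.2   1.7  -0.    1.24  1.45]
-60 [-0.12  0.2   1.7  -0.    1.24  0.93]
-30 [-0.12  0.2   1.7  -0.    1.24  0.4 ]
0 [-0.12  0.2   1.7  -0.    1.24 -0.12]
30 [-0.12  0.2   1.7  -0.    1.24 -0.64]
60 [-0.12  0.2   1.7  -0.    1.24 -1.17]
90 [-0.12  0.2   1.7  -0.    1.24 -1.69]
120 [-0.12  0.2   1.7  -0.    1.24 -2.22]
150 None
180 None
-180 None
-150 [-0.59  0.16  1.8  -0.    1.18  2.03]
-120 [-0.59  0.16  1.8  -0.    1.18  1.51]
-90 [-0.59  0.16  1.8  -0.    1.18  0.99]
-60 [-0.59  0.16  1.8  -0.    1.18  0.46]
-30 [-0.59  0.16  1.8  -0.    1.18 -0.06]
0 [-0.59  0.16  1.8  -0.    1.18 -0.59]
30 [-0.59  0.16  1.8  -0.    1.18 -1.11]
60 [-0.59  0.16  1.8  -0.    1.18 -1.63]
90 [-0.59  0.16  1.8  -0.    1.18 -2.16]
120 None
150 None
180 None
```

```bash
python3 - <<'E'
from h import *
np.set_printoptions(precision=2,suppress=True)
arm.gripper_to(70)
arm.servo_line([470,-52,28])
print(arm.current_contact_force())
r=arm.servo_line([492,-52,28],velocity=40,force_limit=10);print(r,arm.current_eef_pos(),arm.current_contact_force())
x=492
while not r and x<534:
    x+=3
    r=arm.servo_line([x,-52-.014*(x-492),28],velocity=15,force_limit=9)
    print(x,r,arm.current_eef_pos(),arm.current_contact_force())
snap('top','push1')
print(arm.current_t())
E
python3 - <<'E'
import cv2
a=cv2.imread('pics/push1.png')[140:290,270:400];cv2.imwrite('pics/push1c.png',cv2.resize(a,None,fx=4,fy=4,interpolation=cv2.INTER_CUBIC)[:600])
E
```

```text
[0.04 0.   0.2 ]
False [491.84 -51.94  27.81] [-0.29 -0.19 -0.67]
495 False [495.05 -52.07  28.03] [-0.48 -0.37 -0.3 ]
498 False [497.73 -52.06  27.94] [-1.76  0.56  0.29]
501 False [500.56 -52.    27.84] [-2.72  0.48  1.52]
504 False [502.79 -52.05  27.83] [-5.44  0.32  5.08]
507 False [505.87 -52.16  27.84] [-5.09  0.71  4.27]
510 False [508.89 -52.19  27.79] [-5.31 -0.2   4.49]
513 False [511.87 -52.27  27.79] [-4.76  0.29  3.69]
516 False [514.89 -52.32  27.8 ] [-4.12 -0.27  3.55]
519 False [517.93 -52.35  27.82] [-5.14  0.75  3.69]
522 False [520.92 -52.4   27.81] [-5.25 -0.52  2.62]
525 False [522.2  -52.4   27.73] [-10.09  -0.31   8.82]
528 True [521.3  -52.28  27.1 ] [-1.33 -0.19  0.82]
9.75
```

View pics/push1c.png

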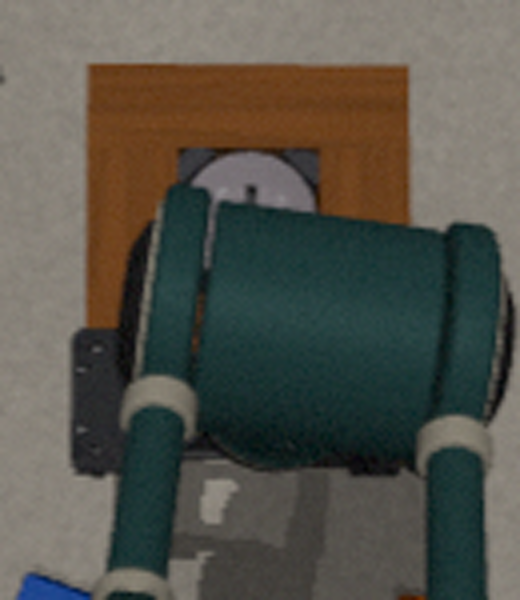

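The force rose to 10 N at x≈522, after about 22 mm of push, so the bolt head has stopped on the core. I'll back off, verify, and move on to the driver.

```bash
python3 - <<'E'
from h import *
from fit import edgefit
np.set_printoptions(precision=3,suppress=True)
arm.servo_line([495,-52,28],velocity=100)
arm.servo_line([495,-52,200],velocity=250)
arm.gripper_to(86)
arm.move_to([517,-313,230],down(np.pi/2-0.3))
d=snap('top','p2')
print('panel',edgefit(d,None,np.array([18,80]),70,[548,-52,0]))
print('deck',edgefit(d,None,np.array([75,90]),46,[648,-51,0]))
d2=snap('side','s2')
print('panel',edgefit(d2,None,np.array([18,80]),70,[547,-52,0]))
print(arm.current_t())
im=cv2.imread('pics/p2.png')
a=cv2.resize(im[150:270,280:390],None,fx=5,fy=5,interpolation=cv2.INTER_CUBIC);cv2.imwrite('pics/p2c.png',a)
E
```

```text
panel (array([542.098, -49.961,  -0.012]), np.float64(-345.3823654646718))
deck (array([649.119, -51.385,  -0.014]), np.float64(-411.1726106480129))
panel (array([533.725, -51.7  ,  -0.15 ]), np.float64(-290.1771638096074))
12.55
```

View pics/p2c.png

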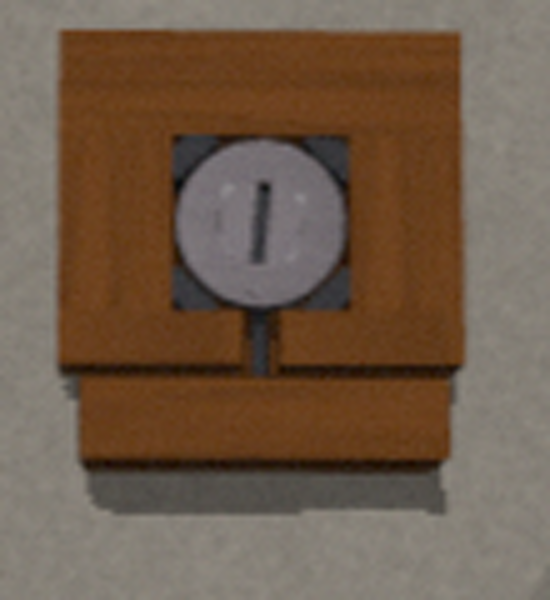

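View pics/s2.png

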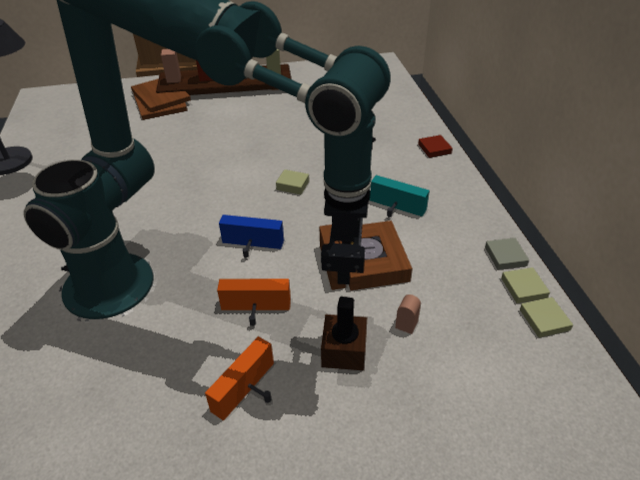

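```bash
python3 - <<'E'
from h import *
d=vision.camera('top')
for r in (225.4,242.,243.2): print(ray(d,(333,r),70))
for r in ( 223.2,156): print('deck',ray(d,(333,r),46))
for uv in ((280+265/5,150+183/5),(280+258/5,150+263/5)): print('slot',ray(d,uv,46))
s=vision.camera('side')
a=cv2.imread('pics/side0.png')
for n in nets.mark_of('top','panel')[:4]+nets.mark_of('top','cam_slot')[:1]: print(n)
E
```

```text
[563.95311915 -51.41792167  70.        ]
[528.23074046 -50.79657917  70.        ]
[525.65924597 -50.7518515   70.        ]
deck [571.79756363 -52.98017798  46.        ]
deck [723.17916644 -55.61325638  46.        ]
slot [653.64309745 -54.40377043  46.        ]
slot [617.71670098 -50.68076816  46.        ]
{'point': [296.7, -347.3, -0.5], 'conf': 0.94}
{'point': [343.4, -137.8, 1.5], 'conf': 0.87}
{'point': [548.4, -56.8, -1.6], 'conf': 0.82}
{'point': [364.6, 78.4, -0.8], 'conf': 0.69}
{'point': [634.0, -49.6, 46.0], 'conf': 0.96}
```

The bolt head is hidden under the disc and the gap is about 7–8 mm, so step 1 looks done. Next is grasping the driver.

```bash
python3 - <<'E'
from h import *
np.set_printoptions(precision=2,suppress=True)
arm.servo_line([517,-313,114],velocity=120,force_limit=10)
print(arm.current_eef_pos(),arm.current_contact_force())
arm.gripper_to(20,strength=15)
print(arm.current_gripper_width(),arm.current_contact_force())
arm.gripper_to(20,strength=55); print(arm.current_gripper_width())
print(arm.servo_line([517,-313,220],velocity=120), arm.current_contact_force(),arm.current_torque())
d=snap('side','g1'); snap('top','g1t')
a=cv2.imread('pics/g1.png')[200:380,270:430];cv2.imwrite('pics/g1c.png',cv2.resize(a,None,fx=3.3,fy=3.3,interpolation=cv2.INTER_CUBIC))
print(arm.current_t(),arm.current_gripper_width(),arm.current_eef_pos())
E
```

```text
[ 517.71 -313.48  115.02] [ 0.1  -0.72 -0.12]
30.654113244049142 [-0.77  0.87  0.17]
29.79093396428887
False [-0.98 -0.09 -2.7 ] [ 0.02  0.01 -0.01]
16.0917 29.398561555943363 [ 516.25 -312.52  218.49]
```

View pics/g1c.png

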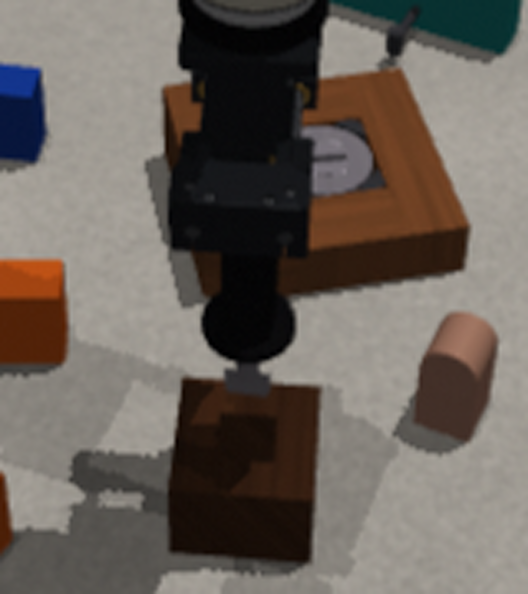

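Seen from the side, the blade is broad face-on at about (345,315). The jaws are therefore square to it, which is the orientation I want. I'll move it over the slot.

```bash
python3 - <<'E'
from h import *
np.set_printoptions(precision=2,suppress=True)
arm.move_to([636,-52,220],down(np.pi/2-0.085))
arm.servo_line([636,-52,164],velocity=120)
print(arm.current_eef_pos(),arm.current_contact_force(),arm.current_q(),arm.current_t())
d=snap('side','i1')
for z in (46,): print(proj(d,[[636,-52,46],[653.9,-53.5,46],[618.1,-50.5,46]]))
a=cv2.imread('pics/i1.png')[200:290,310:430];cv2.imwrite('pics/i1c.png',cv2.resize(a,None,fx=6,fy=6,interpolation=cv2.INTER_CUBIC))
d=snap('top','i1t')
E
```

```text
[636.07 -52.63 164.14] [ 0.61  0.05 -1.94] [-0.12  0.22  1.73 -0.    1.2  -1.61] 17.8167
[[367.75 247.51]
 [374.91 246.88]
 [360.58 248.15]]
```

View pics/i1c.png

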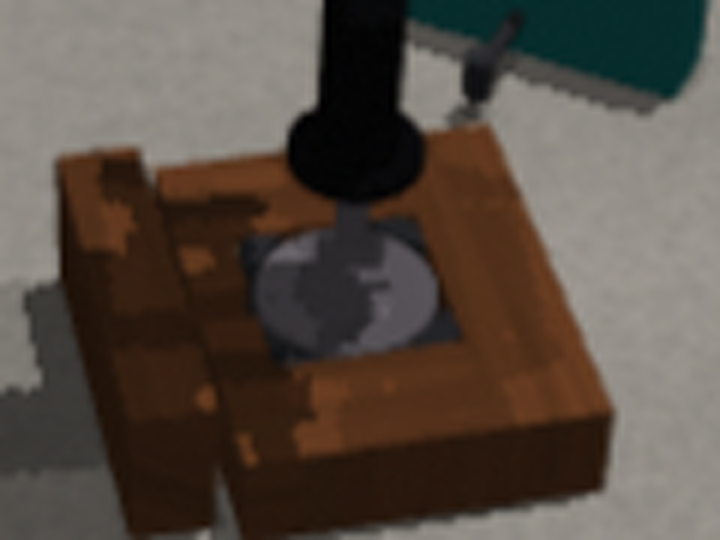

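```bash
python3 - <<'E'
from h import *
np.set_printoptions(precision=2,suppress=True)
d=vision.camera('side')
print(proj(d,[[636,-52,46],[636,-52,55],[636,-52,73],[623,-51,55],[649,-53,55]]))
r=arm.servo_line([635,-52,150],velocity=30,force_limit=5)
print(r,arm.current_eef_pos(),arm.current_contact_force())
snap('side','i2')
a=cv2.imread('pics/i2.png')[200:290,310:430];cv2.imwrite('pics/i2c.png',cv2.resize(a,None,fx=6,fy=6,interpolation=cv2.INTER_CUBIC))
E
```

```text
[[367.75 247.51]
 [367.9  244.85]
 [368.21 239.45]
 [362.68 245.34]
 [373.12 244.36]]
True [634.78 -52.13 151.71] [-0.02 -1.03 -0.83]
```

View pics/i2c.png

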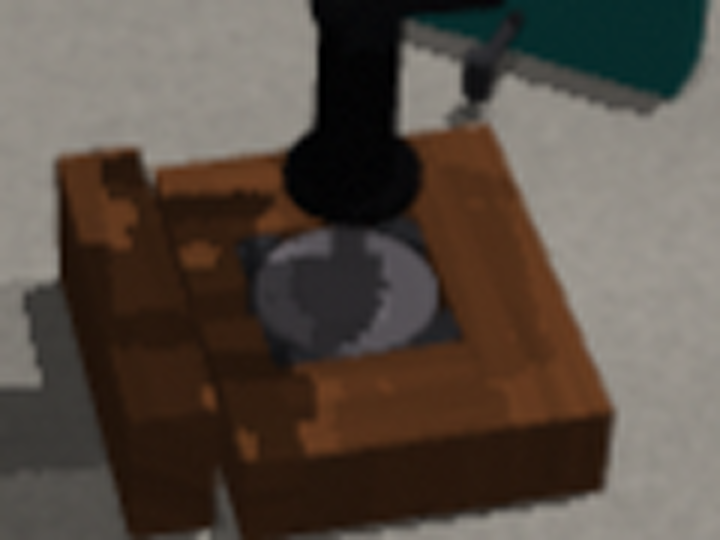

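```bash
python3 - <<'E'
from h import *
np.set_printoptions(precision=2,suppress=True)
r=arm.servo_line([635,-52,143],velocity=30,force_limit=8)
print(r,arm.current_eef_pos(),arm.current_contact_force(),arm.current_torque(),arm.current_t())
if arm.current_eef_pos()[2]>149:
  for dy in (1.5,-1.5,3,-3):
    arm.servo_line([635,-52+dy,156],velocity=60)
    r=arm.servo_line([635,-52+dy,143],velocity=30,force_limit=6)
    p=arm.current_eef_pos();print(dy,r,p,arm.current_contact_force())
    if p[2]<148.5: break
E
```

```text
True [635.62 -52.47 144.64] [-0.34 -0.15  4.22] [-0.12  0.13  0.05] 18.75
```

The tip is at the slot floor, 36–37 mm up. I'll turn clockwise in monitored steps.

```bash
python3 - <<'E'
from h import *
np.set_printoptions(precision=2,suppress=True)
phi=np.pi/2-0.085; c=np.array([635.6,-52.4,145.5])
for i in range(7):
    phi-=0.12
    arm.servo_line(c.tolist(),down(phi),velocity=100)
    f=np.array(arm.current_contact_force());print(round(phi,2),np.array(arm.current_eef_pos()),f,arm.current_torque(),round(arm.current_t(),2))
    if np.hypot(*f[:2])>25: break
snap('side','t1')
a=cv2.imread('pics/t1.png')[190:290,310:430];cv2.imwrite('pics/t1c.png',cv2.resize(a,None,fx=5,fy=5,interpolation=cv2.INTER_CUBIC))
E
```

```text
1.37 [635.18 -52.69 144.83] [-0.23 -1.69 -1.1 ] [-0.46  0.07  0.11] 19.02
1.25 [635.15 -52.55 144.86] [-0.77 -2.22 -1.23] [-0.48  0.15 -0.02] 19.28
1.13 [635.13 -52.4  144.95] [-0.87 -1.51 -2.13] [-0.5   0.22  0.03] 19.55
1.01 [635.16 -52.33 145.03] [-0.4  -1.84 -2.87] [-0.49  0.22  0.03] 19.82
0.89 [635.23 -52.3  145.15] [-0.6  -0.75 -2.11] [-0.43  0.29  0.02] 20.08
0.77 [635.35 -52.29 145.3 ] [-1.3  -1.47 -3.63] [-0.4   0.39 -0.04] 20.35
0.65 [635.4  -52.32 145.36] [-1.98 -1.17 -3.96] [-0.38  0.43  0.12] 20.62
```

View pics/t1c.png

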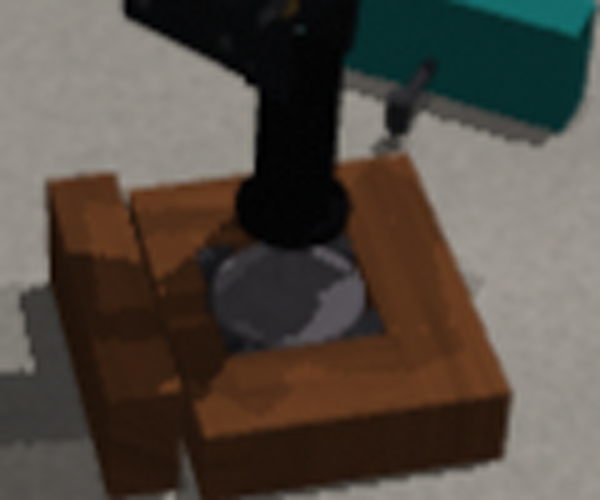

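```bash
python3 - <<'E'
from h import *
np.set_printoptions(precision=2,suppress=True)
phi=0.646; c=np.array([635.6,-52.4,145.0])
for i in range(8):
    phi-=0.12
    arm.servo_line(c.tolist(),down(phi),velocity=100)
    f=np.array(arm.current_contact_force());print(round(phi,2),np.array(arm.current_eef_pos()),f,arm.current_torque(),round(arm.current_t(),2))
    if np.hypot(*f[:2])>25: break
snap('side','t2')
a=cv2.imread('pics/t2.png')[190:290,310:430];cv2.imwrite('pics/t2c.png',cv2.resize(a,None,fx=5,fy=5,interpolation=cv2.INTER_CUBIC))
E
```

```text
0.53 [635.68 -52.38 145.29] [-1.22 -1.06 -2.66] [-0.31  0.44  0.1 ] 20.93
0.41 [635.68 -52.34 145.24] [-0.93 -0.45 -1.66] [-0.29  0.55  0.08] 21.2
0.29 [635.7  -52.33 145.2 ] [-0.95  0.24 -0.75] [-0.19  0.57  0.05] 21.47
0.17 [635.7  -52.3  145.19] [-2.01 -0.42 -1.21] [-0.12  0.53  0.04] 21.73
0.05 [635.71 -52.3  145.19] [-0.96 -0.52 -0.73] [-0.03  0.56  0.08] 22.0
-0.07 [635.74 -52.29 145.16] [-2.81 -0.41 -0.56] [-0.02  0.5   0.08] 22.27
-0.19 [635.76 -52.29 145.17] [-1.6   0.65 -0.1 ] [0.06 0.53 0.14] 22.53
-0.31 [635.79 -52.29 145.21] [-1.48  0.01  0.87] [0.13 0.57 0.14] 22.8
```

View pics/t2c.png

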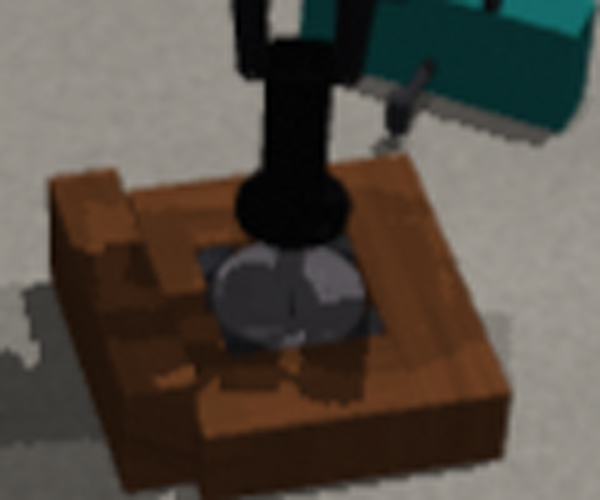

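The gap is visibly closing, and the slot end now runs along y at about (368,252). Continuing.

```bash
python3 - <<'E'
from h import *
np.set_printoptions(precision=2,suppress=True)
phi=-0.31; c=np.array([635.6,-52.4,145.0])
while phi>-1.33:
    phi-=0.1
    arm.servo_line(c.tolist(),down(phi),velocity=100)
    f=np.array(arm.current_contact_force());m=arm.current_torque();print(round(phi,2),np.array(arm.current_eef_pos()),f,m,round(arm.current_t(),2))
    if np.hypot(*f[:2])>25 or abs(m[2])>.45: break
snap('side','t3')
a=cv2.imread('pics/t3.png')[190:290,310:430];cv2.imwrite('pics/t3c.png',cv2.resize(a,None,fx=5,fy=5,interpolation=cv2.INTER_CUBIC))
E
```

```text
-0.41 [635.76 -52.32 145.12] [-1.84  0.67  0.89] [0.11 0.54 0.13] 23.1
-0.51 [635.75 -52.35 145.14] [-1.63  1.63  0.35] [0.25 0.48 0.14] 23.35
-0.61 [635.76 -52.32 145.13] [-1.29 -0.28  1.98] [0.32 0.51 0.17] 23.6
-0.71 [635.74 -52.36 145.11] [-1.03  1.43  2.14] [0.29 0.46 0.12] 23.85
-0.81 [635.76 -52.33 145.11] [-1.24  1.41  1.01] [0.32 0.36 0.14] 24.1
-0.91 [635.76 -52.36 145.13] [-0.93  1.45  1.85] [0.38 0.4  0.18] 24.35
-1.01 [635.76 -52.36 145.1 ] [0.17 2.36 0.9 ] [0.37 0.34 0.11] 24.6
-1.11 [635.76 -52.31 145.16] [-0.41  2.3   1.26] [0.51 0.34 0.36] 24.85
-1.21 [636.08 -52.04 145.11] [1.43 2.26 1.05] [ 0.82 -0.    0.62] 25.1
```

View pics/t3c.png

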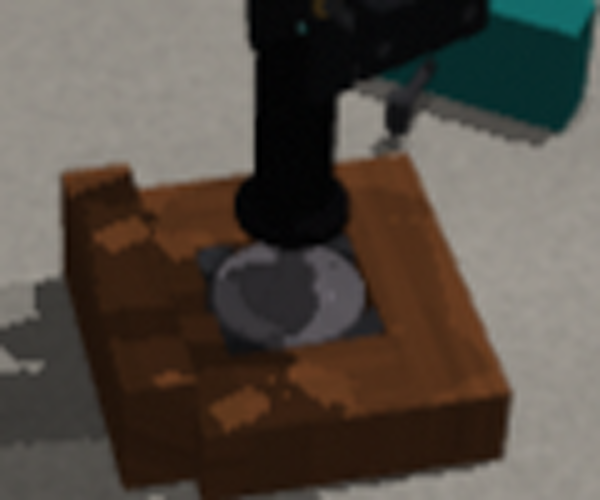

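The moment rose sharply to 0.6 N m after about 2.6 rad of net turn, and the gap is shut. I'll relieve the twist, lift out and return the driver.

```bash
python3 - <<'E'
from h import *
np.set_printoptions(precision=2,suppress=True)
c=[635.7,-52.3,145.0]
for p in (-1.15,-1.08):
    arm.servo_line(c,down(p),velocity=100);print(arm.current_contact_force(),arm.current_torque())
arm.servo_line([635.7,-52.3,230],velocity=100)
print(arm.current_contact_force())
arm.move_to([517.7,-313.3,230],down(np.pi/2-0.3))
arm.sleep(0.3)
print(arm.current_eef_pos(),arm.current_contact_force(),arm.current_t(),arm.current_gripper_width())
d=snap('side','r1');d2=snap('top','r1t')
print(proj(d,[[517,-313,121],[517,-313,66]]))
a=cv2.imread('pics/r1.png')[200:380,270:430];cv2.imwrite('pics/r1c.png',cv2.resize(a,None,fx=3.3,fy=3.3,interpolation=cv2.INTER_CUBIC))
im=cv2.imread('pics/r1t.png')
cv2.imwrite('pics/r1tc.png',cv2.resize(im[150:270,280:390],None,fx=5,fy=5,interpolation=cv2.INTER_CUBIC))
E
```

```text
[ 0.43  2.64 -0.34] [0.71 0.09 0.19]
[ 0.29  0.78 -0.82] [0.46 0.15 0.01]
[-0.27  0.26 -1.84]
[ 517.8  -313.16  230.02] [ 0.67  0.21 -1.74] 29.3417 29.450712775258946
[[345.07 315.94]
 [344.72 333.07]]
```

View pics/r1c.png

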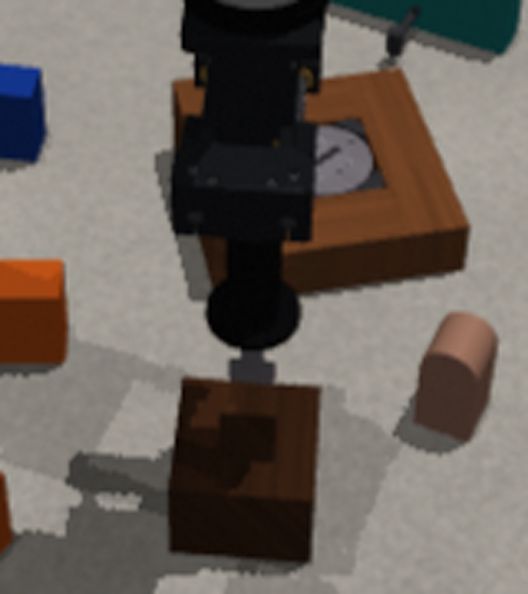

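View pics/r1tc.png

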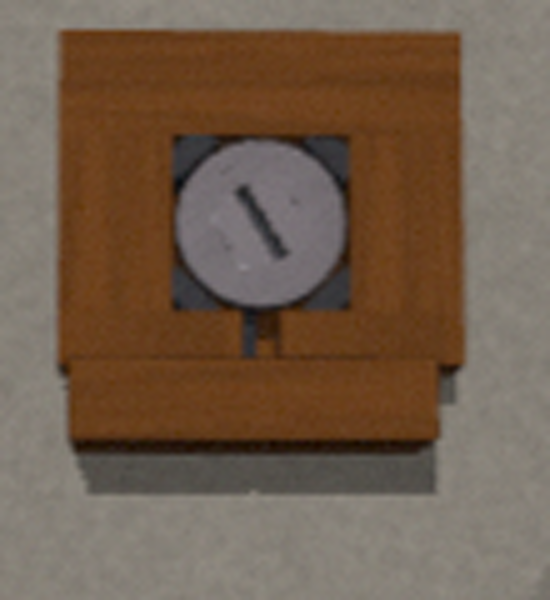

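The slot now lies about 149° (2.59 rad) clockwise and the panel is flush with the deck edge. The driver hangs straight above the block, blade at about (346,311). I'll lower it and release.

```bash
python3 - <<'E'
from h import *
np.set_printoptions(precision=2,suppress=True)
arm.servo_line([517.5,-313.3,150],velocity=120,force_limit=10)
r=arm.servo_line([517.5,-313.3,111],velocity=40,force_limit=6)
print(r,arm.current_eef_pos(),arm.current_contact_force())
if arm.current_eef_pos()[2]<118:
    arm.gripper_to(60); 
    arm.servo_line([517.5,-313.3,230],velocity=150)
    arm.move_to([400,100,300],down(np.pi/2-0.3)); arm.sleep(.3)
for c in('side','top'):
    d=snap(c,c+'9')
    for l in ('slab','stone_tall','stone_dome','driver','holder'): print(l,[(round(n['conf'],2),n['point']) for n in nets.mark_of(c,l)[:1]])
print(arm.current_t(),arm.current_contact_force())
a=cv2.imread('pics/top9.png');b=cv2.imread('pics/side9.png')
A=cv2.resize(a[150:270,280:390],(550,600),interpolation=cv2.INTER_CUBIC)
cv2.imwrite('pics/f1.png',A)
E
```

```text
True [ 517.06 -312.82  113.87] [-0.56  0.13  4.19]
slab [(0.89, [503.2, 300.1, 4.4])]
stone_tall [(0.87, [688.6, 282.4, 3.2])]
stone_dome [(0.73, [671.4, -269.7, 0.6])]
driver [(0.87, [519.0, -315.1, 4.0])]
holder [(0.73, [519.7, -311.4, 3.2])]
slab [(0.38, [638.8, -50.3, 45.9])]
stone_tall [(0.67, [686.2, 285.2, 3.2])]
stone_dome [(0.92, [674.4, -269.7, 1.0])]
driver [(0.91, [521.2, -315.8, 4.7])]
holder [(0.65, [516.8, -310.5, 2.3])]
35.1417 [ 0.11 -0.13 -0.07]
```

View pics/side9.png

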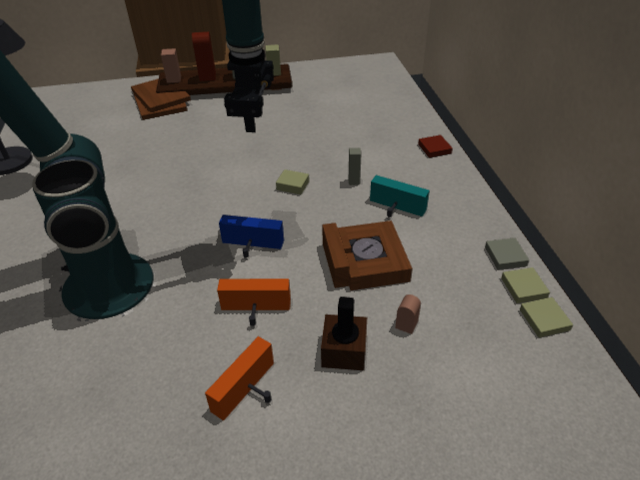

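View pics/top9.png

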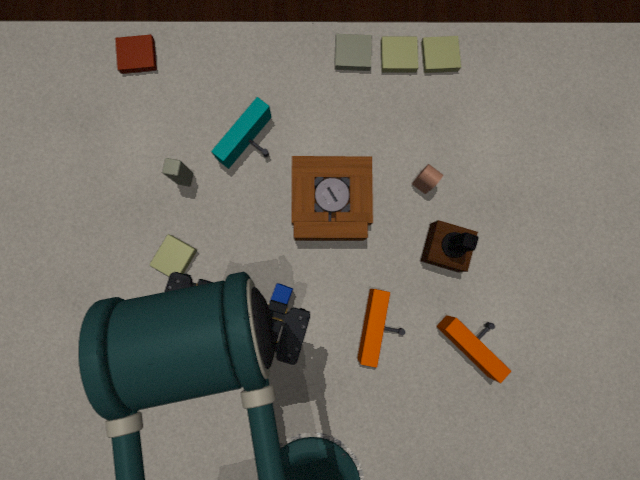

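The driver stands upright in its block at about (455,245), the panel is flush, and nothing else has moved. One quick squareness check, then hand in.

```bash
python3 - <<'E'
from fit import *
d=vision.camera('top')
print('panel',edgefit(d,None,np.array([18,80]),70,[555,-49,-.01],edges=((-1,0),(0,1),(0,-1))))
print('deck',edgefit(d,None,np.array([75,90]),46,[648,-51,0],edges=((1,0),(0,1),(0,-1))))
arm.hand_in(); print(arm.current_t())
E
```

```text
panel (array([550.435, -45.713,  -0.012]), np.float64(-324.4558484484663))
deck (array([648.635, -51.367,  -0.012]), np.float64(-369.13059802193754))
the job is handed in; nothing more can be done
the job is handed in; nothing more can be done
```

I finished the assembly and handed it in at about 35 s. The hand-in reports no verdict.

**What I did:**
- **Panel:** I pushed it in about 22 mm, until the force rose to 10 N as the bolt head met the cam's core. The gap was then about 7–8 mm.
- **Cam:** I took the screwdriver from its block, seated the blade in the slot and turned the cam clockwise until the moment jumped to about 0.6 N m.
- **Screwdriver:** I lifted it out, put it back in its block, let go and moved the arm clear.

**Last checks:**
- **Cam angle:** the slot sits at about 2.6 rad in the picture.
- **Panel and deck:** both fit at the same angle (−0.012 rad each), and no gap shows in either camera view.
- **Screwdriver:** it stands upright, and the trained networks put it about 4–7 mm from the block's centre.
- **Stones:** the slab and both stones are within about 4 mm of where they started.

**What disagreed or went unmeasured:**
- **Panel position:** the edge fit put the closed panel at about −98 mm in the deck's frame, where −93 mm means closed. The same fit read about 5 mm too far out before the cam was turned, and it shows about 8 mm of travel during the draw-in, so I take this as a fit error.
- **Sideways shift:** the panel moved about 4 mm along the deck edge while it was drawn in.
- **Slab in the top view:** the network matched the slab to the cam at low confidence, so I relied on the side camera and the picture.
- **Clamping force:** I had no direct reading of it. I inferred it from the turning moment and the cam angle.

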